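Start up the polishing brush

ROBOT

A 6-joint arm with a two-finger parallel gripper is mounted at the origin on the work surface. World frame = base frame: x ahead of the robot, y to its left, z up, the work surface at z = 0. Lengths are in m, angles in rad, forces in N, time in s.
With the tool pointing down it reaches from about 0.35 to 0.775 m from the base axis. Payload 7.3 kg.
Tool frame: the origin (TCP) lies at the centre of the arm's flange, where the gripper is bolted on; the fingertips stand 178 mm ahead of it and the grasp point (between the pads) lies 159 mm ahead of it (tip_extent is the distance from the TCP to the fingertips, in m); z points along the fingers, y is the line along which they close (so a half turn about z gives the same grasp; the last joint's range is limited). The gripper opens to 92 mm and grips with 3 to 60 N. Pads are 19 mm wide; open, the fingers measure 130 mm over their backs; the gripper's body (75 mm by 190 mm) begins 47 mm behind the grasp point.
Start: joints at [-1.265, 0.342, 1.524, -0, 1.275, -0.146], TCP at [0.229, -0.472, 0.405] pointing down, gripper open.
Joint ranges: [-2.53, 2.53], [-0.77, 2.02], [0.04, 2.7], [-1, 4.14], [0.28, 2.66], [-3.11, 3.11]. Speed limits (rad/s): [2.57, 2.57, 3.14, 3.14, 3.14, 3.14].

INTERFACE

Orientations are given as [roll, pitch, yaw] about the fixed x, y, z axes, in that order (R = Rz(yaw) Ry(pitch) Rx(roll)).
In Python, from cell import * gives the robot as it stands.
- The arm moves only by the tool arm_command, never from a script. Its arguments are lists of equal length, an entry for each row: "xyz": the shift along the world's x, y, z in mm, a list of three; "spin": the turn about the world's z in degrees. In form: {"xyz": [[tx, ty, tz], ...], "spin": [spin, ...]}. A call has 1 to 20 rows; each row shifts and turns the commanded pose from where the row before left it; what a row does not reach is not made up. A row lasts 1/10 s, in which the tool goes at most 50 mm and 8.59 degrees, less where a joint would pass 70% of its speed; a pose out of reach is approached as far as the arm can. A call with a gripper value outside its range is refused whole. "jaw" is the opening, from -1 (shut) to 1 (fully open), set as the call begins (left out, the last holds). The fingers move at their own pace and stop on an object; "squeeze" is the grip in N (left out, the last holds). Time passes only in rows, so rows that do not move let the fingers close. It gives the time, the measured TCP pose, the force, the opening and the grip force at its end, in the units of the state.
- observe(): the state, without advancing time (a new reading comes with each control period).
- read_camera(name): name is "side" or "top"; returns a dict with "img" (420x560x3 uint8, red, green, blue), "depth" (420x560 float32, m along the optical axis (not along the pixel's ray), 0 where there is no reading), "fx", "fy", "cx", "cy" (pixels), "world_from_camera" (4x4, takes a point from camera to world coordinates). Camera axes: x right, y up, looking along -z (the intrinsics and any distortion apply to the point x, -y, -z); pixel columns grow to the right and rows downward; lengths in m; the calibration is good to about 2 mm. A picture is of the moment at which its call begins.
- hand_in(): hands the job in; it is judged then, once.
The state is a dict: "time": time; "qpos": joint angles; "qvel": joint speeds; "joint_efforts": joint torques, N m; "tool_pos": TCP position; "tool_rot": TCP orientation; "contact_force": force on the tool from outside, world axes, zero at the start; "torque": the same for the moment, N m; "opening": finger opening in m; "grip_force": force on a finger pad.
Only numpy, scipy, OpenCV 4.12 (cv2) and the standard library are available. Lean on these libraries where they do the work, as an engineer would, in place of code of your own. Each camera call takes 0.05 s, during which the arm holds its last target. There are 200 camera calls.

TASK

Get the polishing brush running, using only the closed fingertips: press the raised end of the rocker on the grey box all the way over to switch on the dust extractor, then push the middle one of the three speed keys fully down, and last press the slim start button on the green box right in and let it spring back out. Keep to that order, leave the broad stop button and the other two keys unpressed, and do not lift, tip or shift the boxes or anything else on the bench.

Things in the scene. Friction and masses are not known exactly. Their poses are not given: they have to be found in the camera images.
- extractor_box: loose grey box on rubber feet (0.95 kg), 92 (its x) x 124 (its y) x 50 mm high, origin under its centre; on top one wide rocker whose pivot runs along the box's x, 57 mm above the bench. It may face any way
- rocker_raised_end (a point): point on the rocker's top face, in the middle of its width, 32 mm from the pivot towards the end that sticks up at the start (box +y side, 28 to 35 mm out from the box's centre; the face there is about 69 mm above the bench at the start and about 56 mm when switched on). The white paddle is 42 mm wide, 80 mm long along the box's y and 12 mm thick; the raised end stands about 16 mm above the other
- rocker (a joint): rocker angle: 0 to 0.02 rad = off (as found), 0.4 = fully tipped over, on. Stays where it is left; about 2 to 3 N pressed on the raised end moves it, to a hard stop
- speed_box: loose aluminium box on rubber feet (0.95 kg), 84 (its x) x 150 (its y) x 48 mm high, origin under its centre; three equal white keys, 32 mm along x, 24 mm along y, in a row along its y at 40 mm pitch
- key_middle_top (a point): centre of the top of the middle speed key, 62 mm above the bench while up, 54 when down
- key_middle (a joint): travel of the middle key: 0 = up, 0.008 m = fully down. Moves straight down with about 3 N and stays where it is left
- key_left_top (a point): centre of the top of the key at the box's +y end, same key
- key_left (a joint): its travel, 0 = up, 0.008 m = down; to stay up
- key_right_top (a point): centre of the top of the key at the box's -y end, same key
- key_right (a joint): its travel, 0 = up, 0.008 m = down; to stay up
- start_box: green enamelled box bolted to the bench, 90 (its x) x 130 (its y) x 50 mm high (foot plate 120 x 50 x 4 mm), origin under its centre; two black buttons on top, 32 mm either side of its centre along y
- start_top (a point): centre of the top of the slim start button, 24 mm across, box +y side, 68 mm above the bench while out, 61 when in
- start_button (a joint): travel of the start button: 0 = out, 0.007 m = fully in. Springs back; 1.5 N to begin, 5 N fully in
- stop_top (a point): centre of the top of the broad mushroom stop button, 44 mm across, box -y side, 72 mm above the bench
- stop_button (a joint): travel of the stop button: 0 = out, 0.007 m = in, same spring; to stay out
- polish_tin: loose round steel tin, 75 mm across, 28 mm high, origin under its centre
- sanding_block: loose cork sanding block, 70 x 45 x 28 mm high, origin under its centre
- glue_jar: loose amber jar, 64 mm across, 85 mm high, origin under its centre
- rubber_heel: loose black rubber heel, about 65 x 62 x 24 mm high
- shoe_brush: loose wooden shoe brush lying on its bristles, 165 x 54 x 43 mm high
- shoe_last: loose wooden shoe last, about 255 mm long, 72 wide, 87 high
- hammer: loose hammer lying down
- brush_cup: loose white cup with glue brushes in it, 84 mm across, about 195 mm high over the brushes

How it is judged:
On the way, in this order (a step that is already met when the one before it is completed fails the run):
1. the rocker on the grey box is tipped fully over (extractor on) (value of joint rocker above 0.34 rad), for 0.1 s.
2. the middle speed key is pushed fully down (value of joint key_middle above 0.006 m), for 0.1 s.
3. the slim start button is pressed right in (value of joint start_button above 0.005 m), for 0.1 s.
At the end, for the whole second after the job is handed in: Rocker over (above 0.34 of 0.4 rad), middle key down (above 6 of 8 mm), start button pressed at least 5 of its 7 mm and out again (below 2 mm), stop button out, outer keys up (below 3 mm), boxes and loose things at rest within 30 mm of where they stood (value of joint rocker above 0.34 rad and value of joint key_middle above 0.006 m and value of joint each of start_button, stop_button below 0.002 m and value of joint each of key_left, key_right below 0.003 m and distance of each of extractor_box, speed_box, polish_tin, sanding_block, glue_jar, rubber_heel, shoe_brush, shoe_last, hammer, brush_cup from where it was at the start of the episode below 0.03 m and linear speed of each of extractor_box, speed_box, glue_jar, brush_cup below 0.02 m/s); the robot touches nothing.
It fails at once if the stop button or an outer speed key is pressed (3 mm) (value of joint any of stop_button, key_left, key_right above 0.003 m).
It fails at once if the middle key is pressed (3 mm) before the extractor rocker is over (value of joint key_middle above 0.003 m and value of joint rocker below 0.3 rad).
It fails at once if the start button is pressed (3 mm) before the middle key is down (value of joint start_button above 0.003 m and value of joint key_middle below 0.005 m).
It fails at once if a box is shifted 30 mm, lifted 10 mm or tipped 0.15 rad (distance of any of extractor_box, speed_box from where it was at the start of the episode above 0.03 m or height (world z) of any of extractor_box, speed_box above 0.01 m or angle between any of extractor_box, speed_box's own z axis and vertical above 0.15 rad).
It fails at once if something else on the bench is shifted or lifted 30 mm or tipped over (distance of any of polish_tin, sanding_block, glue_jar, rubber_heel, shoe_brush, shoe_last, hammer, brush_cup from where it was at the start of the episode above 0.03 m or angle between any of polish_tin, sanding_block, glue_jar, rubber_heel, shoe_brush, shoe_last, brush_cup's own z axis and vertical above 0.5 rad).
It also fails if it takes over 48 s, if anything falls off the work surface, if the arm or the gripper's body presses on something with over 40 N, if the wrist force passes 120 N, or if a joint passes its speed limit or range.

## Working session

There is one attempt and no reset: what is moved stays moved. The work goes in short steps, Python scripts to look and compute and a tool call to move; the robot and the scene stay as the last step left them, time stands still between calls to the robot, and variables do not carry over. Pictures are saved under pics/ and viewed, at most 10 in all, crops included, and the job is handed in when it is done.

Besides the shell and the picture viewer there is one more tool, called after ">>>" as name([rows], argument=value, ...), one row to a line, values as JSON. arm_command: Moves the arm, as the interface text tells. Its arguments: {"type":"object","properties":{"xyz":{"type":"array","items":{"type":"array","items":{"type":"number"}}},"spin":{"type":"array","items":{"type":"number"}},"jaw":{"type":"number"},"squeeze":{"type":"number"}},"required":["xyz","spin"]}

```bash
mkdir -p pics; cat > h.py <<'E'
from cell import *
import numpy as np, cv2
def grab(n):
    c=read_camera(n); cv2.imwrite(f'pics/{n}_raw.png',c['img'][:,:,::-1]); np.savez(f'{n}.npz',**c); return c
def P(c,u,v,r=1):
    d=c['depth'][v-r:v+r+1,u-r:u+r+1]; d=np.median(d[d>0])
    x=(u-c['cx'])/c['fx']*d; y=-(v-c['cy'])/c['fy']*d
    return (c['world_from_camera']@[x,y,-d,1])[:3]
E
python3 - <<'E'
from h import *
a=grab('top');b=grab('side')
print([k for k in a], a['world_from_camera'][:3,3],b['world_from_camera'][:3,3])
cv2.imwrite('pics/t1.png',cv2.resize(a['img'][:,:,::-1],(800,600),interpolation=cv2.INTER_CUBIC))
cv2.imwrite('pics/s1.png',cv2.resize(b['img'][:,:,::-1],(800,600),interpolation=cv2.INTER_CUBIC))
s=observe();print(s['tool_pos'],s['tool_rot'],s['opening'],s['time'])
E
```

```text
['img', 'depth', 'fx', 'fy', 'cx', 'cy', 'world_from_camera'] [ 0.46442664 -0.0066518   1.2826044 ] [-0.28516473  0.90640605  0.86177846]
[ 0.22919445 -0.47220094  0.40412632] [-3.14025835e+00 -2.05804289e-04  4.51831053e-01] 0.09153326609304091 0.1
```

View pics/t1.png

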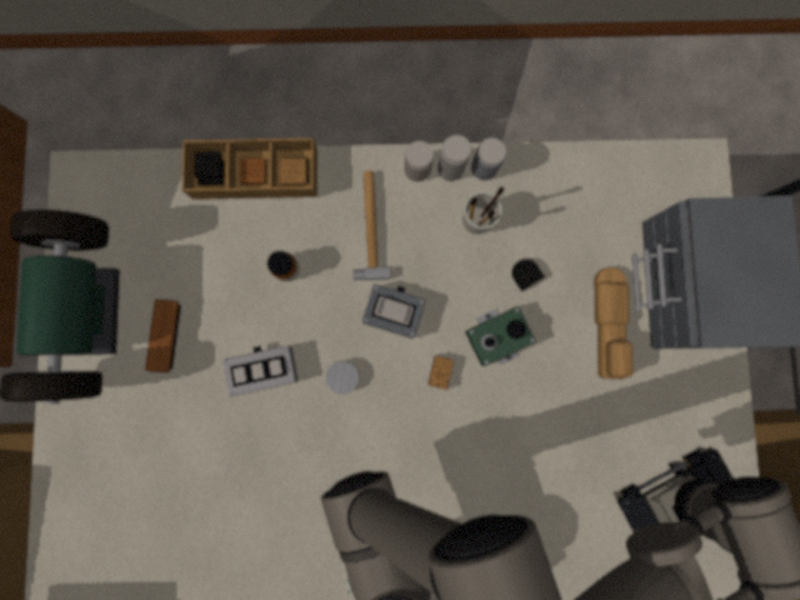

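View pics/s1.png

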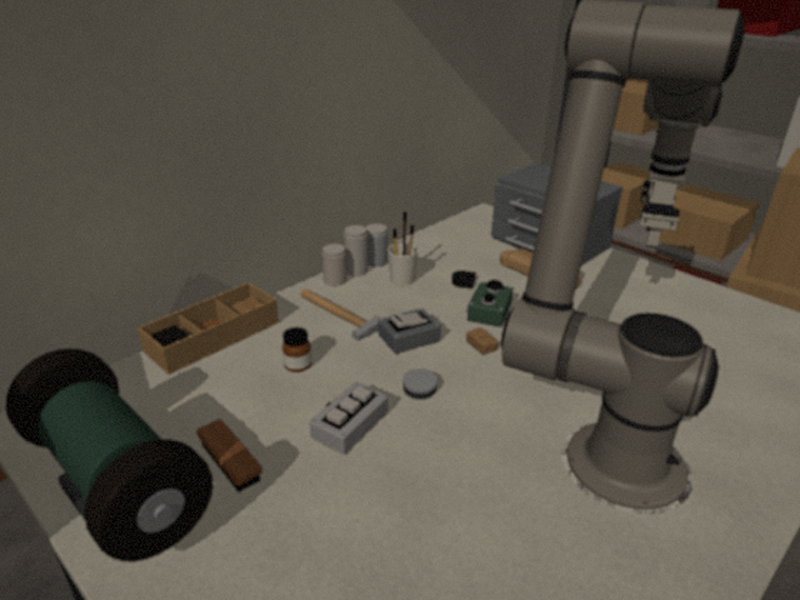

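The top view shows the grey box at about (393,310), the speed box at (260,371) and the green box at (501,336), with the slim button at about (489,341) and the broad one at (516,329). I'll enlarge these and measure from depth.

```bash
cat > m.py <<'E'
from h import *
c=dict(np.load('top.npz')); im=c['img'][:,:,::-1]
v,u=np.mgrid[0:420,0:560]; d=c['depth']
X=np.stack([(u-c['cx'])/c['fx']*d,-(v-c['cy'])/c['fy']*d,-d,np.ones_like(d)],-1)@c['world_from_camera'].T
np.save('X.npy',X[...,:3])
print('px mm',1000*1.2/c['fx'])
tiles=[]
for (x0,y0) in [(245,190),(150,235),(320,205)]:
    t=cv2.resize(im[y0:y0+60,x0:x0+60],(400,400)[:2] if 0 else (260,260),interpolation=cv2.INTER_CUBIC)
    z=np.clip((X[y0:y0+60,x0:x0+60,2]-0.03)/0.05*255,0,255).astype(np.uint8)
    z=cv2.applyColorMap(cv2.resize(z,(260,260),interpolation=cv2.INTER_NEAREST),cv2.COLORMAP_JET)
    tiles.append(np.vstack([t,z]))
cv2.imwrite('pics/crop.png',np.hstack(tiles))
for n,(x0,y0,x1,y1) in dict(ext=(248,195,302,240),spd=(152,238,212,282),st=(322,210,378,258)).items():
    Z=X[y0:y1,x0:x1]
    m=(Z[...,2]>.035)&(Z[...,2]<.09)
    vv,uu=np.nonzero(m); r=cv2.minAreaRect(Z[m][:,:2].astype(np.float32)*1000)
    print(n,m.sum(),Z[m].mean(0).round(4),r)
E
python3 m.py
```

```text
px mm 3.1048401181771217
ext 1108 [ 0.5658 -0.0086  0.0533  1.    ] ((572.7841186523438, -10.549659729003906), (123.95464324951172, 104.99520874023438), 71.80756378173828)
spd 1262 [0.4387 0.2912 0.05   1.    ] ((443.3500671386719, 293.92974853515625), (93.37307739257812, 151.03944396972656), 10.977185249328613)
st 1158 [ 0.5054 -0.2451  0.0526  1.    ] ((506.0844421386719, -247.21676635742188), (89.99459838867188, 130.5362548828125), 24.224802017211914)
```

View pics/crop.png

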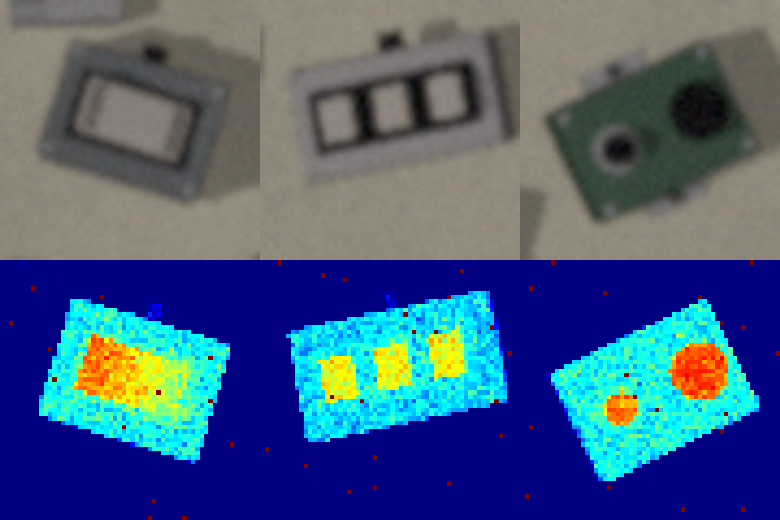

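The crops show that the rocker's raised (red) end is the left one, towards world +y. The keys sit in a row, and the slim button is the left one on the green box. Next I'll get metric centres.

```bash
cat > m2.py <<'E'
from h import *
X=np.load('X.npy')
def sel(x0,y0,x1,y1,lo,hi):
    Z=X[y0:y1,x0:x1]; m=((Z[...,2]>lo)&(Z[...,2]<hi)).astype(np.uint8)
    n,l,s,_=cv2.connectedComponentsWithStats(m,connectivity=4)
    return [Z[l==i] for i in range(1,n) if s[i,4]>25]
for n,b in dict(ext=(248,190,305,245,.042,.09),spd=(152,235,215,285,.042,.09),st=(320,207,380,262,.042,.09),
   keys=(152,238,212,282,.056,.08),buts=(322,210,378,258,.060,.09),padl=(255,200,298,236,.0575,.09)).items():
    for p in sel(*b):
        print(n,len(p),p.mean(0).round(4),[np.round(q,1) for q in cv2.minAreaRect((p[:,:2]*1000).astype(np.float32))])
s=observe(); print(s['time'],s['tool_pos'],s['tool_rot'])
E
python3 m2.py
```

```text
ext 1099 [ 0.5657 -0.0087  0.0534] [array([566.6,  -8.6]), array([123.9,  92. ]), np.float64(71.7)]
spd 1235 [0.4385 0.2916 0.0502] [array([438.6, 293. ]), array([ 83.7, 151. ]), np.float64(10.9)]
st 1144 [ 0.5055 -0.2457  0.0528] [array([ 506.1, -247.2]), array([ 89.9, 130.6]), np.float64(24.1)]
keys 79 [0.4465 0.2535 0.0607] [array([447.3, 254. ]), array([33.6, 24.9]), np.float64(11.7)]
keys 78 [0.4389 0.2927 0.0609] [array([438.6, 293. ]), array([31.2, 24. ]), np.float64(11.2)]
keys 77 [0.431  0.3318 0.0609] [array([431.1, 331.5]), array([31.2, 23.4]), np.float64(10.8)]
buts 144 [ 0.5187 -0.2757  0.0696] [array([ 519. , -274.9]), array([41.6, 37.8]), np.float64(88.9)]
buts 48 [ 0.4927 -0.2175  0.0669] [array([ 493.5, -217.9]), array([21.9, 21.9]), np.float64(89.3)]
padl 253 [0.5688 0.     0.0642] [array([567.3,  -7.9]), array([77.4, 42. ]), np.float64(72.8)]
0.1 [ 0.22919445 -0.47220094  0.40412632] [-3.14025835e+00 -2.05804289e-04  4.51831053e-01]
```

>>> arm_command([
  [10,12,0],
  [18,26,0],
  [18,26,0],
  [18,26,0],
  [18,26,0],
  [18,26,0],
  [18,26,0],
  [18,26,0],
  [18,26,0],
  [18,26,0],
  [18,26,0],
  [18,26,0],
  [18,26,0],
  [18,26,0],
  [18,26,0],
  [18,26,0],
  [18,26,0],
  [18,26,0],
  [18,26,0],
  [13,12,0],
], spin=[2.3,2.3,2.3,2.3,2.3,2.3,2.3,2.3,2.3,2.3,2.3,2.3,2.3,2.3,2.3,2.3,2.3,2.3,2.3,2.3], jaw=-1, squeeze=5)

```text
time: 2.1
tool_pos: [0.5765, 0.0229, 0.4045]
tool_rot: [-3.141, -0.001, 1.26]
contact_force: [-0.2, -0.8, 0.5]
opening: 0.0004
grip_force: 0.0
```

>>> arm_command([
  [0,0,-10],
  [0,0,-20],
  [0,0,-20],
  [0,0,-20],
  [0,0,-20],
  [0,0,-20],
  [0,0,-20],
  [0,0,-10],
  [0,0,-4],
  [0,0,0],
  [0,0,0],
], spin=[0,0,0,0,0,0,0,0,0,0,0])

```text
time: 3.2
tool_pos: [0.5764, 0.0196, 0.2616]
tool_rot: [3.14, -0.0, 1.255]
contact_force: [-0.1, 0.1, 0.8]
opening: 0.0003
grip_force: 0.0
```

```bash
python3 - <<'E'
from h import *
c=grab('side');b=grab('top')
w=np.linalg.inv(c['world_from_camera'])
def px(c,p):
    q=np.linalg.inv(c['world_from_camera'])@[*p,1]; return int(c['cx']-c['fx']*q[0]/q[2]),int(c['cy']+c['fy']*q[1]/q[2])
T=[]
for k in (c,b):
    u,v=px(k,(.576,.021,.07)); T.append(cv2.resize(k['img'][v-40:v+40,u-40:u+40,::-1],(400,400),interpolation=cv2.INTER_CUBIC))
cv2.imwrite('pics/c2.png',np.hstack(T))
print(observe()['tool_pos'])
E
```

```text
[0.57644755 0.01965641 0.26167042]
```

View pics/c2.png

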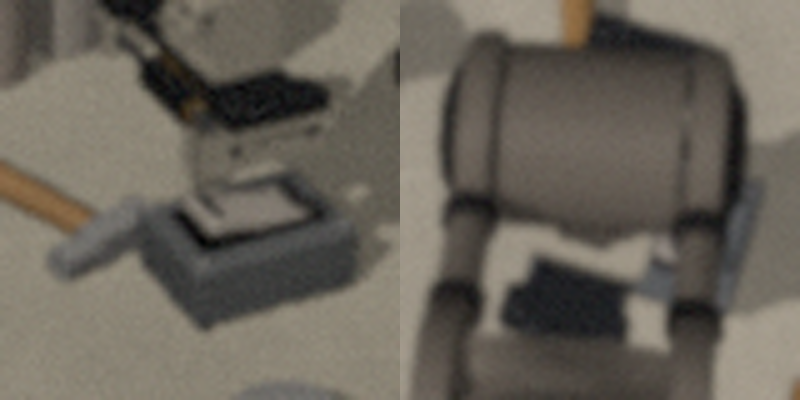

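The side crop shows the closed fingertips just over the raised end of the paddle, at about (210,195) in the crop. Pressing now.

>>> arm_command([
  [0,0,-4],
  [0,0,-4],
  [0,0,-3],
  [0,0,-3],
  [0,0,-2],
  [0,0,-2],
  [0,0,-2],
  [0,0,-2],
  [0,0,-2],
  [0,0,-1],
  [0,0,0],
  [0,0,0],
], spin=[0,0,0,0,0,0,0,0,0,0,0,0])

```text
time: 4.5
tool_pos: [0.5765, 0.0201, 0.2366]
tool_rot: [3.14, -0.001, 1.255]
contact_force: [-1.3, 4.2, 8.7]
opening: 0.0005
grip_force: 5.0
```

>>> arm_command([
  [0,0,-1],
  [0,0,-1],
  [0,0,0],
  [0,0,0],
], spin=[0,0,0,0])

```text
time: 4.9
tool_pos: [0.5765, 0.0202, 0.2361]
tool_rot: [3.139, -0.001, 1.255]
contact_force: [-4.1, 5.2, 20.7]
opening: 0.0002
grip_force: 10.2
```

>>> arm_command([
  [0,0,4],
  [0,0,12],
  [0,0,20],
  [0,0,25],
  [0,0,25],
  [0,0,20],
  [0,10,10],
  [-6,20,0],
  [-12,24,0],
  [-12,24,0],
  [-12,24,0],
  [-12,24,0],
  [-12,24,0],
  [-14,24,0],
  [-14,24,0],
  [-14,24,0],
  [-14,24,0],
  [-12,20,0],
  [-4,7,0],
  [0,0,0],
], spin=[0,0,0,0,0,0,0,2,3,3,3,3,3,3,3,3,2.3,1,0,0])

```text
time: 6.9
tool_pos: [0.4376, 0.2934, 0.3494]
tool_rot: [-3.141, 0.0, 1.767]
contact_force: [0.7, -1.0, 0.5]
opening: 0.0004
grip_force: 0.0
```

```bash
python3 - <<'E'
from h import *
s=observe();print(s['tool_pos'],s['tool_rot'],s['contact_force'])
a=grab('top');b=grab('side')
T=[cv2.resize(k['img'][:,:,::-1],None,fx=1,fy=1) for k in (a,b)]
cv2.imwrite('pics/c3.png',np.hstack([cv2.resize(a['img'][180:260,230:330,::-1],(400,320)),cv2.resize(b['img'][200:280,240:340,::-1],(400,320))]))
# rocker height along box y
for t in (-32,-20,0,20,32):
    p=np.array([.5666+.314*t/1e3,-.0086+.949*t/1e3,.06,1]); 
    for n,k in (('top',a),('side',b)):
        q=np.linalg.inv(k['world_from_camera'])@p
        u=int(round(float(k['cx']-k['fx']*q[0]/q[2])));v=int(round(float(k['cy']+k['fy']*q[1]/q[2])))
        print(t,n,u,v,P(k,u,v).round(4))
E
```

```text
[0.43764711 0.29341367 0.34935645] [-3.14082578e+00  4.85478454e-04  1.76746905e+00] [ 0.73606381 -1.04898055  0.5245055 ]
-32 top 285 220 [ 0.5546 -0.0385  0.0687]
-32 side 294 220 [ 0.5493 -0.0294  0.0679]
-20 top 281 218 [ 0.5614 -0.0261  0.0663]
-20 side 291 221 [ 0.5549 -0.0208  0.0653]
0 top 275 217 [ 0.5652 -0.0072  0.0617]
0 side 286 222 [ 0.5659 -0.008   0.062 ]
20 top 269 215 [0.5721 0.0117 0.0597]
20 side 281 224 [0.5717 0.0102 0.0596]
32 top 266 214 [0.5758 0.0213 0.0563]
32 side 278 225 [0.3495 0.2532 0.2694]
```

View pics/c3.png

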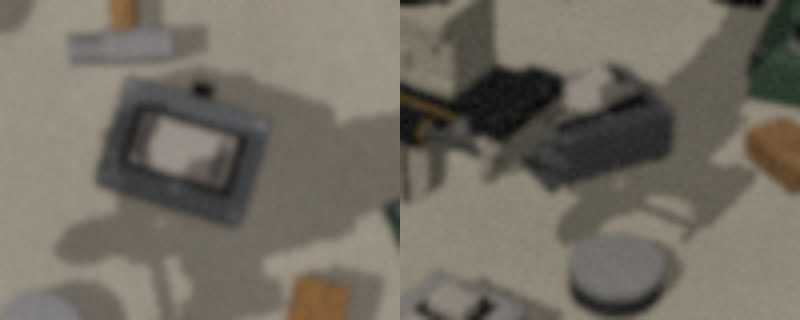

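The rocker is over: its face is at 56 mm on the pressed side and 69 mm on the other. The fingers are above the middle key.

>>> arm_command([
  [1,0,-10],
  [0,0,-20],
  [0,0,-20],
  [0,0,-20],
  [0,0,-15],
  [0,0,-10],
  [0,0,-5],
  [0,0,-4],
  [0,0,-3],
  [0,0,-2],
  [0,0,-2],
  [0,0,-2],
  [0,0,-2],
  [0,0,-2],
  [0,0,0],
  [0,0,0],
], spin=[0,0,0,0,0,0,0,0,0,0,0,0,0,0,0,0])

```text
time: 8.6
tool_pos: [0.4393, 0.2927, 0.2326]
tool_rot: [3.141, -0.0, 1.766]
contact_force: [-0.0, 0.7, -0.3]
opening: 0.0006
grip_force: 0.3
```

>>> arm_command([
  [0,0,-1],
  [0,0,-1],
  [0,0,0],
  [0,0,0],
], spin=[0,0,0,0])

```text
time: 9.0
tool_pos: [0.4392, 0.2927, 0.2321]
tool_rot: [3.141, -0.0, 1.766]
contact_force: [-3.3, -1.4, 12.9]
opening: 0.0004
grip_force: 6.9
```

>>> arm_command([
  [0,0,4],
  [0,0,12],
  [0,0,20],
  [0,0,25],
  [0,0,25],
  [0,0,25],
  [0,-10,20],
  [0,-20,10],
  [3,-30,0],
  [4,-30,0],
  [5,-30,0],
  [5,-30,0],
  [5,-30,0],
  [5,-30,0],
  [5,-30,0],
  [5,-30,0],
  [5,-30,0],
  [5,-30,0],
  [5,-30,0],
  [3,-30,0],
], spin=[0,0,0,0,0,0,0,1,1,1,1,1,1,1,1,1,1,1,1,1])

```text
time: 11.0
tool_pos: [0.4942, -0.0985, 0.3722]
tool_rot: [3.141, 0.0, 1.994]
contact_force: [0.4, -0.0, -0.3]
opening: 0.0006
grip_force: 0.0
```

>>> arm_command([
  [2,-30,0],
  [2,-30,0],
  [0,-30,0],
  [0,-20,0],
  [0,-10,0],
  [0,0,0],
  [0,0,0],
], spin=[0,0,0,0,0,0,0])

```text
time: 11.7
tool_pos: [0.4982, -0.2166, 0.3718]
tool_rot: [3.141, -0.001, 1.993]
contact_force: [-0.4, -0.3, 0.4]
opening: 0.0006
grip_force: 0.0
```

```bash
python3 - <<'E'
from h import *
s=observe();print(s['tool_pos'],s['tool_rot'],s['contact_force'])
b=grab('side');a=grab('top')
for k,n in ((a,'top'),(b,'side')):
  for nm,p in dict(R=(.4465,.2535,.061),M=(.4387,.293,.054),L=(.431,.3318,.061)).items():
    q=np.linalg.inv(k['world_from_camera'])@[*p,1]
    u=int(round(float(k['cx']-k['fx']*q[0]/q[2])));v=int(round(float(k['cy']+k['fy']*q[1]/q[2])))
    print(nm,n,P(k,u,v).round(4))
E
```

```text
[ 0.49816416 -0.21664804  0.37180449] [ 3.14144912e+00 -6.69826101e-04  1.99296473e+00] [-0.41335871 -0.2511285   0.35040836]
R top [0.4474 0.2521 0.0609]
M top [0.4387 0.2945 0.0538]
L top [0.4303 0.3299 0.0623]
R side [0.4458 0.2538 0.0622]
M side [0.4385 0.2949 0.0544]
L side [0.4289 0.3322 0.0615]
```

The middle key reads 54 mm (down) and the outer keys are still up. Now the start button.

>>> arm_command([
  [-3,-1,-10],
  [-2,0,-20],
  [0,0,-25],
  [0,0,-25],
  [0,0,-20],
  [0,0,-10],
  [0,0,-5],
  [0,0,-5],
  [0,0,-4],
  [0,0,-3],
  [0,0,-2],
  [0,0,-2],
  [0,0,-2],
  [0,0,0],
  [0,0,0],
], spin=[0,0,0,0,0,0,0,0,0,0,0,0,0,0,0])

```text
time: 13.3
tool_pos: [0.4934, -0.2184, 0.2393]
tool_rot: [3.141, 0.001, 1.993]
contact_force: [-0.9, 0.1, 5.7]
opening: 0.0002
grip_force: 2.7
```

>>> arm_command([
  [0,0,-1],
  [0,0,-1],
  [0,0,0],
  [0,0,0],
  [0,0,0],
], spin=[0,0,0,0,0])

```text
time: 13.8
tool_pos: [0.4934, -0.2183, 0.2389]
tool_rot: [3.14, 0.002, 1.993]
contact_force: [-4.0, 2.6, 19.1]
opening: 0.0007
grip_force: 9.8
```

Hard stop reached. Retreating.

>>> arm_command([
  [0,0,3],
  [0,0,8],
  [0,0,15],
  [0,0,25],
  [0,0,25],
  [0,0,25],
  [0,0,25],
  [0,0,20],
  [0,0,0],
  [0,0,0],
  [0,0,0],
], spin=[0,0,0,0,0,0,0,0,0,0,0])

```text
time: 14.9
tool_pos: [0.4929, -0.2182, 0.3813]
tool_rot: [-3.14, -0.002, 1.993]
contact_force: [-0.2, 0.1, -0.6]
opening: 0.0003
grip_force: 0.0
```

```bash
python3 - <<'E'
from h import *
b=grab('side');a=grab('top')
for k,n in ((a,'top'),(b,'side')):
  for nm,p in dict(R=(.4465,.2535,.061),M=(.4387,.293,.054),L=(.431,.3318,.061),start=(.493,-.218,.068),stop=(.519,-.275,.072),rk=(.576,.0215,.056)).items():
    q=np.linalg.inv(k['world_from_camera'])@[*p,1]
    u=int(round(float(k['cx']-k['fx']*q[0]/q[2])));v=int(round(float(k['cy']+k['fy']*q[1]/q[2])))
    print(nm,n,P(k,u,v).round(4))
cv2.imwrite('pics/f.png',cv2.resize(b['img'][:,:,::-1],(800,600)))
E
```

```text
R top [0.4475 0.2518 0.0625]
M top [0.4387 0.2951 0.0513]
L top [0.4302 0.3302 0.0612]
start top [ 0.4872 -0.1825  0.2747]
stop top [ 0.4969 -0.167   0.5598]
rk top [0.5758 0.0213 0.056 ]
R side [0.4468 0.2529 0.0611]
M side [0.4387 0.2947 0.0542]
L side [0.4297 0.3315 0.0606]
start side [ 0.4916 -0.2181  0.069 ]
stop side [ 0.5192 -0.2778  0.071 ]
rk side [0.5749 0.0213 0.0551]
```

View pics/f.png

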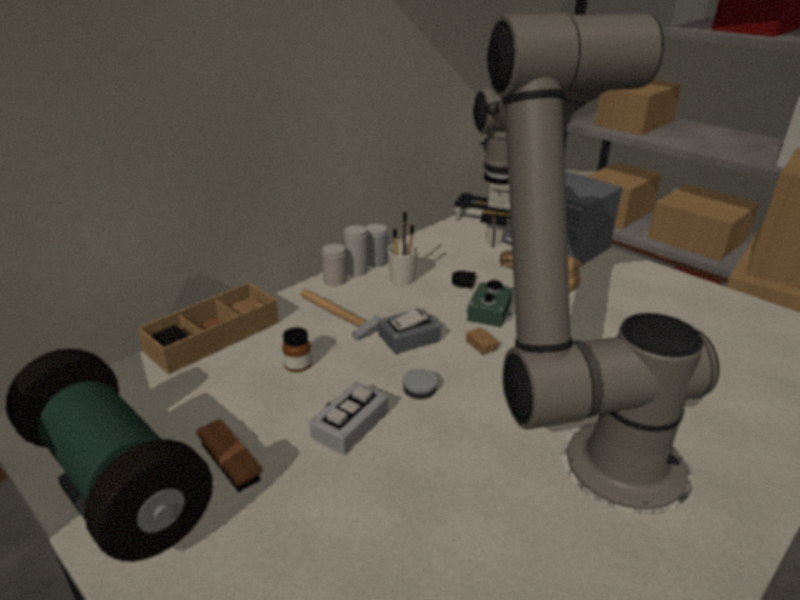

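The picture shows everything in place: rocker over at (410,318), middle key down at (350,403), start button out at (490,295), and the gripper clear of the bench.

```bash
python3 -c "
from cell import *
print(hand_in())"
```

```text
the job is handed in; nothing more can be done
None
```

I switched the rocker over, pushed the middle key fully down, then pressed the start button in and it sprang back out. The final camera check showed the stop button and outer keys unpressed and nothing visibly moved. The job is handed in, but no verdict came back.

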